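Push home the proud port plug on the red-dot housing

ROBOT

A 6-joint arm with a two-finger parallel gripper is mounted at the origin on the work surface. World frame = base frame: x ahead of the robot, y to its left, z up, the work surface at z = 0. Lengths are in m, angles in degrees, forces in N, time in s.
With the tool pointing down it reaches from about 0.35 to 0.875 m from the base axis. Payload 4.2 kg.
Tool frame: the origin (TCP) lies midway between the tips of the shut fingers; the grasp point (between the pads) lies 19 mm behind it; z points along the fingers, y is the line along which they close (so a half turn about z gives the same grasp; the last joint's range is limited). The gripper opens to 87 mm and grips with 3 to 60 N. Pads are 19 mm wide; open, the fingers measure 117 mm over their backs; the gripper's body (75 mm by 190 mm) begins 51 mm behind the grasp point.
Start: joints at [-61.387, 22.042, 0.453, 0, -68.411, -14.817], TCP at [0.149, -0.607, 0.223] pointing down, gripper open.
Joint ranges: [-179.83, 179.83], [-69.29, 118.12], [-61.27, 80.66], [-181.25, 117.63], [-171.15, -9.14], [-177.46, 177.46]. Speed limits (degrees/s): [159.86, 159.86, 180, 180, 180, 180].

INTERFACE

Orientations are given as a 3x3 rotation matrix whose columns are the frame's x, y, z axes.
In Python, from station import r, cams gives the robot as it stands.
- The arm moves only by the tool play_rows, never from a script. Its argument "commands" is text: rows parted by semicolons, each of 6 numbers parted by spaces: the shift along the world's x, y, z normalised to -1 to 1, where 1 is 30 mm, then the turn, a rotation vector about the world's x, y, z normalised to -1 to 1, where 1 is 0.15 rad. A call has 1 to 20 rows; each row shifts and turns the commanded pose from where the row before left it; what a row does not reach is not made up. A row lasts 1/10 s, in which the tool goes at most 50 mm and 8.59 degrees, less where a joint would pass 70% of its speed; a pose out of reach is approached as far as the arm can. A call with a number of a shift or a turn outside -1 to 1 is refused whole. A call with a gripper value outside its range is refused whole. "grip" is the finger opening in mm, from 0 to 87, set as the call begins (left out, the last holds). The fingers move at their own pace and stop on an object; the grip force is fixed at half the most. Time passes only in rows, so rows that do not move let the fingers close. It gives the time, the measured TCP pose, the force, the opening and the grip force at its end, in the units of the state.
- r.sense(): the state, without advancing time (a new reading comes with each control period).
- cams.capture(name): name is "side" or "top"; returns (picture, depth): 420x560x3 uint8, blue, green, red; 420x560 float32, m along the optical axis (not along the pixel's ray), 0 where there is no reading.
- cams.camera_info(name): a dict with "mtx" (3x3 intrinsics, pixels), "R" (3x3) and "t" (3): a world point X has camera coordinates R X + t. Camera axes: x right, y down, z forward; pixel columns grow to the right and rows downward; lengths in m; the calibration is good to about 2 mm. A picture is of the moment at which its call begins. camera_info takes no time and is no camera call.
- r.finish_job(): hands the job in; it is judged then, once.
The state is a dict: "time_s": time; "joints": joint angles; "joint_velocities": joint speeds; "effort": joint torques, N m; "tcp_pos": TCP position; "ee_rot": TCP orientation; "wrist_force": force on the tool from outside, world axes, zero at the start; "moment": the same for the moment, N m; "gripper_width": opening from 0.0 (shut) to 1.0 (fully open); "gripper_force": force on a finger pad.
Only numpy, scipy, OpenCV 4.12 (cv2) and the standard library are available. Lean on these libraries where they do the work, as an engineer would, in place of code of your own. Each camera call takes 0.05 s, during which the arm holds its last target. There are 200 camera calls.

TASK

The inspector has put a red dot on one of the four valve housings in the blue tray because its yellow port plug stands proud. With the fingertips, gently push that plug straight down until its head sits fully home on the housing like the others, then withdraw. Lift nothing, leave the housing standing in its compartment, and do not touch the three green-dot housings or the sealant bottle.

Things in the scene. Friction and masses are not known exactly. Their poses are not given: they have to be found in the camera images.
- flagged: The housing to work on: die-cast grey valve housing that loosely stands in its own compartment of the tray, 60 (its x) x 50 (its y) x 60 mm high, about 0.32 kg. Origin at the centre of its underside, z up. In the middle of its top is a port boss (30 mm across, 3 mm high) closed by a yellow plug; 22.5 mm from the plug towards its +x edge is a dot sticker 11 mm across, on this one RED. Its plug stands proud.
- plug_top (a point): Centre of the flat top of the red-dot housing's yellow plug, to be pushed on straight down. The round head is 24 mm across and 4 mm thick on a thinner shank. On the axis of the housing: 67 mm above the housing's underside when home, 7 to 11 mm higher at the start.
- plug (a joint): How far that plug is pushed in (m): 0.012 is fully home, its head seated on the port boss, where it stops firmly; it starts at 0.001 to 0.005. It slides straight down in a friction fit at about 3 N, has no spring and stays where it is left.
- tray: Blue plastic compartment tray, fixed to the bench, 159 (its x) x 206 (its y) mm, walls 5 mm thick and 35 mm high, floor 5 mm above the bench. Origin under its centre at bench height, z up. Two by three compartments at a pitch of 77 mm (x) and 67 mm (y): the two columns at -y and the middle hold the four housings, the column at +y holds spare plugs and screws.
- bottle: Red sealant bottle with a white nozzle, standing loose on the bench beside the tray's +y side, 36 mm across, 110 mm tall, 60 g. Origin at the centre of its underside.
- passed1: One of three finished neighbours, not to be touched: the same housing with the same origin and axes, but with a GREEN dot. Its plug is home, top 67 mm above the underside.
- passed2: One of three finished neighbours, not to be touched: the same housing with the same origin and axes, but with a GREEN dot. Its plug is home, top 67 mm above the underside.
- passed3: One of three finished neighbours, not to be touched: the same housing with the same origin and axes, but with a GREEN dot. Its plug is home, top 67 mm above the underside.
Things that resemble listed ones, but are neither listed nor needed, are in the scene too. Leave any brown, orange or pink look-alike of the flagged alone.

How it is judged (in metres and radians):
On the way:
1. the red-dot housing's plug is pushed home (within 1.5 mm) while the housing stands in its compartment (value of joint plug above 0.0105 m and height (world z) of flagged below 0.0131 m), for 0.2 s.
At the end, for the whole second after the job is handed in: The red-dot housing's plug is home (pushed in at least 10.5 of 12 mm); that housing stands at rest, upright within 0.06 rad and within 12 mm of where it was; the green-dot housings are within 6 mm and the bottle within 10 mm of their starts, all upright within 0.1 rad (value of joint plug above 0.0105 m and distance of flagged from where it was at the start of the episode below 0.012 m and angle between flagged's own z axis and vertical below 0.06 rad and linear speed of flagged below 0.01 m/s and distance of each of passed1, passed2, passed3 from where it was at the start of the episode below 0.006 m and angle between each of passed1, passed2, passed3, bottle's own z axis and vertical below 0.1 rad and distance of bottle from where it was at the start of the episode below 0.01 m); the robot touches nothing.
It fails at once if the robot touches a green-dot housing or the sealant bottle (over 0.5 N) (contact force between any of the fingers, the arm and passed1 above 0.5 N or contact force between any of the fingers, the arm and passed2 above 0.5 N or contact force between any of the fingers, the arm and passed3 above 0.5 N or contact force between any of the fingers, the arm and bottle above 0.5 N).
It fails at once if a neighbour or the bottle is shifted (housing over 6 mm, bottle over 10 mm) (distance of any of passed1, passed2, passed3 from where it was at the start of the episode above 0.006 m or distance of bottle from where it was at the start of the episode above 0.01 m).
It fails at once if the red-dot housing is lifted (its underside over 13 mm above the bench, so 8 mm off the tray's floor), tipped (over 0.15 rad) or carried off its place (over 15 mm) (height (world z) of flagged above 0.013 m or angle between flagged's own z axis and vertical above 0.15 rad or distance of flagged from where it was at the start of the episode above 0.015 m).
It fails at once if the red-dot housing or its plug is pushed harder than 40 N (contact force between any of the fingers, the arm and flagged above 40 N).
It also fails if it takes over 32 s, if anything falls off the work surface, if the arm or the gripper's body presses on something with over 40 N, if the wrist force passes 120 N, or if a joint passes its speed limit or range.

## Working session

There is one attempt and no reset: what is moved stays moved. The work goes in short steps, Python scripts to look and compute and a tool call to move; the robot and the scene stay as the last step left them, time stands still between calls to the robot, and variables do not carry over. Pictures are saved under pics/ and viewed, at most 10 in all, crops included, and the job is handed in when it is done.

Besides the shell and the picture viewer there is one more tool, called by a JSON object that holds its "method" and its "body", one argument or row to a line. play_rows: Moves the arm, as the interface text tells. Scaled input: -1 to 1 covers 30 mm each way for a shift and 0.15 rad each way for a turn. Its arguments: {"type":"object","properties":{"commands":{"type":"string"},"grip":{"type":"number"}},"required":["commands"]}

```bash
mkdir -p pics; python3 - <<'E'
from station import r,cams
import cv2,numpy as np
for n in("top","side"):
    p,d=cams.capture(n); cv2.imwrite(f"pics/{n}0.png",p); np.save(f"pics/{n}0.npy",d)
s=r.sense(); print(s["time_s"],s["tcp_pos"],s["ee_rot"],s["gripper_width"],s["wrist_force"])
E
```

```text
0.1 [ 0.14890707 -0.60645491  0.22158161] [[-9.71201346e-01 -2.38259591e-01 -5.58550685e-04]
 [-2.38260224e-01  9.71199604e-01  1.84248397e-03]
 [ 1.03474727e-04  1.92250332e-03 -9.99998147e-01]] 0.99810847584627 [-0.71820626 -0.14489489 -0.20001854]
```

View pics/top0.png

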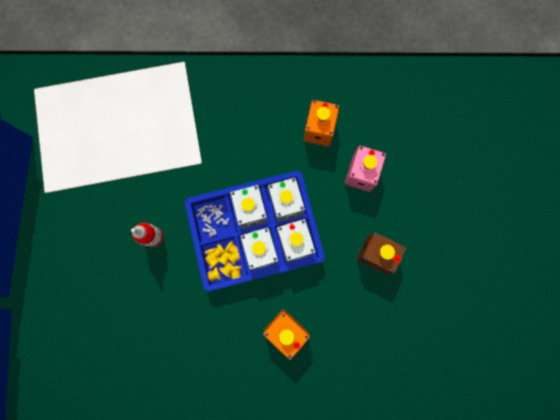

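View pics/side0.png

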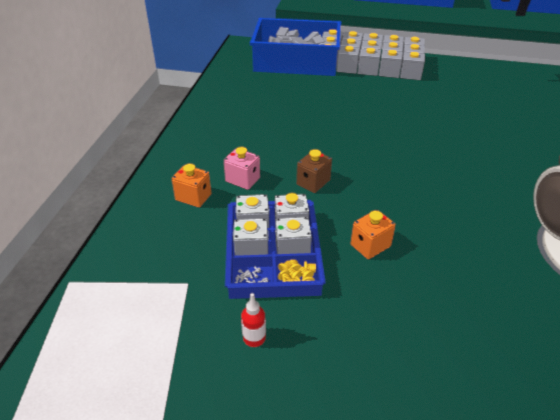

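Top view: the candidates with red dots are orange (323,113), pink (370,162), brown (387,252) and orange (287,337), all look-alikes outside the tray. In the tray, only the grey housing at (296,240) has a red dot, at (292,227). The other three (248,204), (287,197) and (259,249) have green dots. In the side view the same housing is at (292,200). I'll check it in a close crop.

```bash
python3 - <<'E'
from station import cams
import cv2,numpy as np
T=cv2.imread("pics/top0.png");S=cv2.imread("pics/side0.png")
a=cv2.resize(T[165:295,180:330],None,fx=4,fy=4,interpolation=3)[:,200:]
b=cv2.resize(S[185:265,225:325],None,fx=4,fy=4,interpolation=3)
c=np.zeros((520,800,3),np.uint8);c[:,:400]=a[:,:400];c[:320,400:]=b
cv2.imwrite("pics/crop.png",c)
def cam(n):
    i=cams.camera_info(n);return np.array(i["mtx"]),np.array(i["R"]),np.array(i["t"]).ravel()
# yellow/dot blobs, by depth and by plane
for n,I in(("top",T),("side",S)):
    K,R,t=cam(n);D=np.load(f"pics/{n}0.npy");h=cv2.cvtColor(I,cv2.COLOR_BGR2HSV)
    print(n,"cam at",(-R.T@t).round(3))
    for nm,lo,hi in(("yel",(20,150,120),(35,255,255)),("red",(0,150,120),(6,255,255)),("grn",(50,150,100),(75,255,255))):
        m=cv2.inRange(h,lo,hi);N,L,st,ce=cv2.connectedComponentsWithStats(m)
        for k in range(1,N):
            u,v=ce[k]
            if st[k,4]<6 or not((185<u<325 and 165<v<295) if n=="top" else (225<u<325 and 185<v<265)):continue
            z=np.median(D[(L==k)&(D>0)]);X=R.T@(np.linalg.inv(K)@[u,v,1]*z-t)
            print(nm,ce[k].round(1),st[k,4],X.round(4))
E
```

```text
top cam at [0.511 0.079 0.762]
yel [285.9 196.4] 131 [0.6484 0.0724 0.0718]
yel [247.6 203.9] 132 [0.6349 0.137  0.0719]
yel [296.1 238.8] 142 [0.576  0.0554 0.0797]
yel [258.5 247.9] 140 [0.5611 0.1175 0.0715]
yel [224.4 258.9] 686 [0.5448 0.1806 0.0195]
yel [213.4 274.2] 91 [0.5178 0.1992 0.0203]
red [291.7 226.4] 19 [0.5982 0.0623 0.0654]
grn [282.1 184.2] 17 [0.671  0.0792 0.0654]
grn [244.5 191.5] 16 [0.6578 0.1434 0.065 ]
grn [254.7 234.9] 18 [0.5833 0.1245 0.0654]
side cam at [0.453 0.758 0.695]
yel [291.4 197.6] 100 [0.5759 0.059  0.0789]
yel [251.8 200.8] 76 [0.6479 0.0755 0.0717]
yel [250.1 225.7] 90 [0.6345 0.1404 0.0714]
yel [293.  224.1] 89 [0.5609 0.1203 0.0714]
red [279.7 203.2] 9 [0.5974 0.0627 0.0642]
grn [240.  203.5] 6 [0.6697 0.0805 0.0652]
grn [237.3 228.1] 9 [0.657  0.1448 0.0648]
grn [280.3 226.9] 9 [0.5827 0.1261 0.0654]
```

View pics/crop.png

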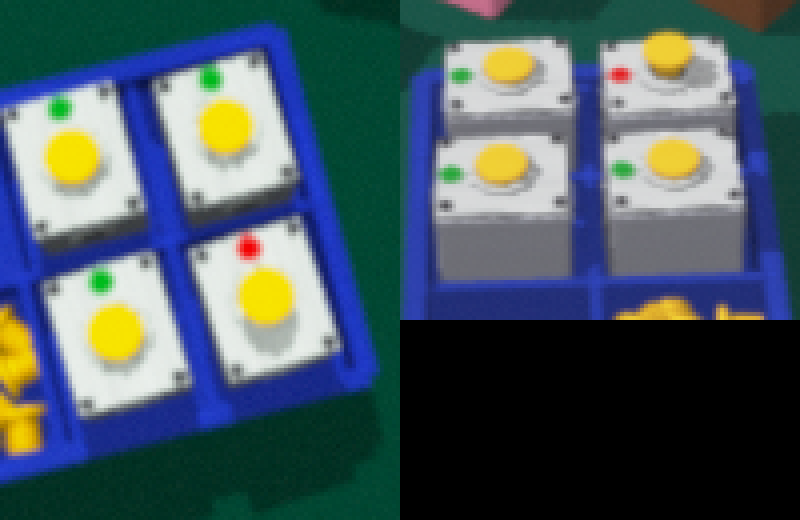

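The crop confirms it: the red-dot grey housing has the raised plug, with a visible shank and longer shadow. Its top is at about (0.576, 0.056, 0.0795) and home is about 0.072. The tool yaw already matches the tray, so I'll move over it with the fingers shut, staying high.

{"method": "play_rows", "body": {
  "commands": "0.55 0.85 0 0 0 0;0.55 0.85 0 0 0 0;0.55 0.85 0 0 0 0;0.55 0.85 0 0 0 0;0.55 0.85 0 0 0 0;0.55 0.85 0 0 0 0;0.55 0.85 0 0 0 0;0.55 0.85 0 0 0 0;0.55 0.85 0 0 0 0;0.55 0.85 0 0 0 0;0.55 0.85 0 0 0 0;0.55 0.85 0 0 0 0;0.55 0.85 0 0 0 0;0.55 0.85 0 0 0 0;0.55 0.85 0 0 0 0;0.55 0.85 0 0 0 0;0.55 0.85 0 0 0 0;0.55 0.85 0 0 0 0;0.55 0.85 0 0 0 0;0.55 0.85 0 0 0 0",
  "grip": 0
}}

```text
time_s: 2.1
tcp_pos: [0.4793, -0.0957, 0.2222]
ee_rot: [[-0.971, -0.239, -0.001], [-0.239, 0.971, 0.0], [0.001, 0.0, -1.0]]
wrist_force: [0.4, -0.1, 0.2]
gripper_width: 0.005
gripper_force: 0.0
```

{"method": "play_rows", "body": {
  "commands": "0.54 0.84 0 0 0 0;0.54 0.84 0 0 0 0;0.54 0.84 0 0 0 0;0.54 0.84 0 0 0 0;0.54 0.84 0 0 0 0;0.54 0.84 0 0 0 0;0 0 -0.5 0 0 0;0 0 -0.6 0 0 0;0 0 -0.6 0 0 0;0 0 -0.6 0 0 0;0 0 -0.6 0 0 0;0 0 -0.6 0 0 0;0 0 -0.3 0 0 0;0 0 0 0 0 0;0 0 0 0 0 0"
}}

```text
time_s: 3.6
tcp_pos: [0.5767, 0.0543, 0.109]
ee_rot: [[-0.971, -0.239, 0.001], [-0.239, 0.971, -0.0], [-0.001, -0.0, -1.0]]
wrist_force: [0.1, -0.2, 1.3]
gripper_width: 0.004
gripper_force: 0.0
```

```bash
python3 - <<'E'
from station import r,cams
import cv2,numpy as np
o=[]
for n,(a,b,c,d) in(("top",(165,295,230,330)),("side",(120,250,230,330))):
    p,_=cams.capture(n);o.append(cv2.resize(p[a:b,c:d],None,fx=4,fy=4,interpolation=3))
cv2.imwrite("pics/near.png",np.hstack(o))
s=r.sense();print(s["tcp_pos"],s["wrist_force"])
E
```

```text
[0.57697442 0.05444983 0.10960713] [-0.46234855  0.19560125  0.57975247]
```

View pics/near.png

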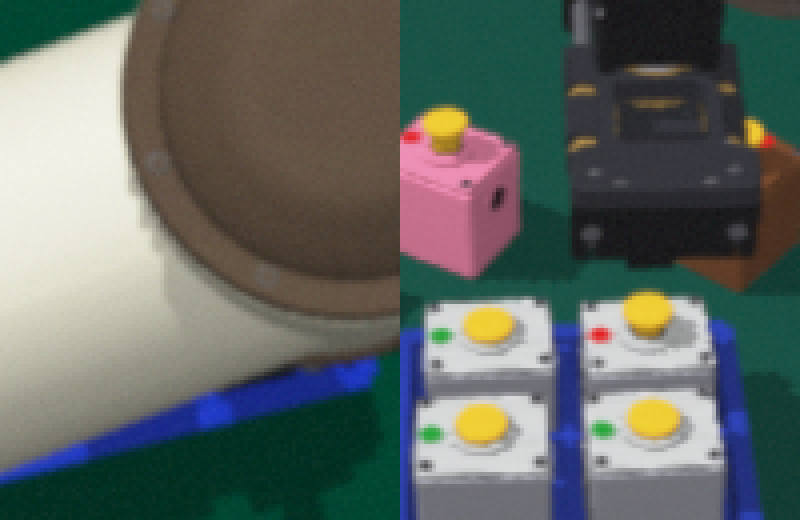

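The side view shows the shut fingertips at (650,262), straight above the raised plug at (648,312), with everything clear. Going down to just above it.

{"method": "play_rows", "body": {
  "commands": "0 0.05 -0.3 0 0 0;0 0 -0.3 0 0 0;0 0 -0.2 0 0 0;0 0 -0.07 0 0 0;0 0 0 0 0 0;0 0 0 0 0 0"
}}

```text
time_s: 4.3
tcp_pos: [0.5764, 0.0558, 0.0825]
ee_rot: [[-0.971, -0.239, 0.0], [-0.239, 0.971, -0.0], [-0.0, -0.0, -1.0]]
wrist_force: [0.8, 0.2, 0.4]
gripper_width: 0.003
gripper_force: 0.0
```

{"method": "play_rows", "body": {
  "commands": "0 0 -0.05 0 0 0;0 0 -0.05 0 0 0;0 0 -0.05 0 0 0;0 0 0 0 0 0;0 0 0 0 0 0"
}}

```text
time_s: 4.8
tcp_pos: [0.5766, 0.0558, 0.0783]
ee_rot: [[-0.971, -0.239, 0.001], [-0.239, 0.971, 0.0], [-0.001, -0.0, -1.0]]
wrist_force: [0.4, -0.3, 2.0]
gripper_width: 0.001
gripper_force: 1.2
```

Contact at about 2 N. I'll push on in small steps.

{"method": "play_rows", "body": {
  "commands": "0 0 -0.04 0 0 0;0 0 -0.04 0 0 0;0 0 -0.03 0 0 0;0 0 0 0 0 0;0 0 0 0 0 0"
}}

```text
time_s: 5.3
tcp_pos: [0.5765, 0.0558, 0.0746]
ee_rot: [[-0.971, -0.239, 0.001], [-0.239, 0.971, 0.0], [-0.001, -0.0, -1.0]]
wrist_force: [0.7, 0.1, 1.4]
gripper_width: 0.005
gripper_force: 0.8
```

{"method": "play_rows", "body": {
  "commands": "0 0 -0.03 0 0 0;0 0 -0.03 0 0 0;0 0 0 0 0 0;0 0 0 0 0 0"
}}

```text
time_s: 5.7
tcp_pos: [0.5765, 0.0559, 0.0728]
ee_rot: [[-0.971, -0.239, 0.001], [-0.239, 0.971, 0.0], [-0.001, 0.0, -1.0]]
wrist_force: [0.2, 0.1, 1.5]
gripper_width: 0.004
gripper_force: 0.9
```

{"method": "play_rows", "body": {
  "commands": "0 0 -0.02 0 0 0;0 0 0 0 0 0;0 0 0 0 0 0"
}}

```text
time_s: 6.0
tcp_pos: [0.5765, 0.0559, 0.0725]
ee_rot: [[-0.971, -0.239, 0.001], [-0.239, 0.971, 0.0], [-0.001, -0.0, -1.0]]
wrist_force: [0.5, 0.3, 2.5]
gripper_width: 0.005
gripper_force: 1.7
```

{"method": "play_rows", "body": {
  "commands": "0 0 -0.02 0 0 0;0 0 0 0 0 0;0 0 0 0 0 0"
}}

```text
time_s: 6.3
tcp_pos: [0.5765, 0.0558, 0.0724]
ee_rot: [[-0.971, -0.239, 0.001], [-0.239, 0.971, 0.0], [-0.001, -0.0, -1.0]]
wrist_force: [0.1, 0.8, 6.7]
gripper_width: 0.004
gripper_force: 3.2
```

{"method": "play_rows", "body": {
  "commands": "0 0 -0.02 0 0 0;0 0 0 0 0 0;0 0 0 0 0 0"
}}

```text
time_s: 6.6
tcp_pos: [0.5766, 0.0558, 0.0724]
ee_rot: [[-0.971, -0.239, 0.001], [-0.239, 0.971, -0.0], [-0.001, -0.0, -1.0]]
wrist_force: [-1.6, 0.5, 9.9]
gripper_width: 0.0
gripper_force: 4.6
```

It has stopped firmly at z = 0.0724, with the force rising to 10 N and no further travel. I'll withdraw straight up, back off so the cameras can see, and check.

{"method": "play_rows", "body": {
  "commands": "0 0 0.1 0 0 0;0 0 0.2 0 0 0;0 0 0.5 0 0 0;0 0 0.8 0 0 0;0 0 0.8 0 0 0;0 0 0.8 0 0 0;0 0 0.8 0 0 0;0 0 0.5 0 0 0;0 -0.8 0 0 0 0;0 -0.9 0 0 0 0;0 -0.9 0 0 0 0;0 -0.9 0 0 0 0;0 -0.9 0 0 0 0;0 -0.9 0 0 0 0;0 -0.9 0 0 0 0;0 -0.5 0 0 0 0;0 0 0 0 0 0;0 0 0 0 0 0;0 0 0 0 0 0"
}}

```text
time_s: 8.5
tcp_pos: [0.5762, -0.1444, 0.2059]
ee_rot: [[-0.971, -0.239, -0.0], [-0.239, 0.971, 0.0], [0.0, 0.0, -1.0]]
wrist_force: [-0.2, 0.5, -0.2]
gripper_width: 0.004
gripper_force: 0.0
```

```bash
python3 - <<'E'
from station import r,cams
import cv2,numpy as np
o=[]
for n,(a,b,c,d) in(("top",(165,295,230,330)),("side",(150,280,230,330))):
    p,D=cams.capture(n);o.append(cv2.resize(p[a:b,c:d],None,fx=4,fy=4,interpolation=3))
    i=cams.camera_info(n);K,R,t=map(np.array,(i["mtx"],i["R"],i["t"]));t=t.ravel()
    h=cv2.cvtColor(p,cv2.COLOR_BGR2HSV);N,L,st,ce=cv2.connectedComponentsWithStats(cv2.inRange(h,(20,150,120),(35,255,255)))
    for k in range(1,N):
        u,v=ce[k]
        if 50<st[k,4]<200: print(n,ce[k].round(1),(R.T@(np.linalg.inv(K)@[u,v,1]*np.median(D[(L==k)&(D>0)])-t)).round(4))
cv2.imwrite("pics/after.png",np.hstack(o))
s=r.sense();print(s["tcp_pos"],s["wrist_force"])
E
```

```text
top [247.6 204. ] [0.6349 0.137  0.0716]
top [258.4 247.8] [0.5611 0.1175 0.0719]
top [213.5 274.2] [0.5178 0.199  0.0201]
top [286.1 336.7] [0.4205 0.071  0.0786]
side [241.  151.3] [ 0.7072 -0.0661  0.0764]
side [314.5 154.3] [ 0.556  -0.0901  0.0749]
side [189.  168.6] [0.7936 0.0123 0.0757]
side [251.8 200.8] [0.6481 0.0751 0.0714]
side [291.3 200.6] [0.576  0.0586 0.0713]
side [375.3 216.4] [0.4198 0.0743 0.0763]
side [250.1 225.7] [0.6345 0.1403 0.0713]
side [293.  224.2] [0.5609 0.1206 0.0714]
[ 0.57631634 -0.14428954  0.2060609 ] [ 0.26249453 -0.87080129  0.46347735]
```

View pics/after.png

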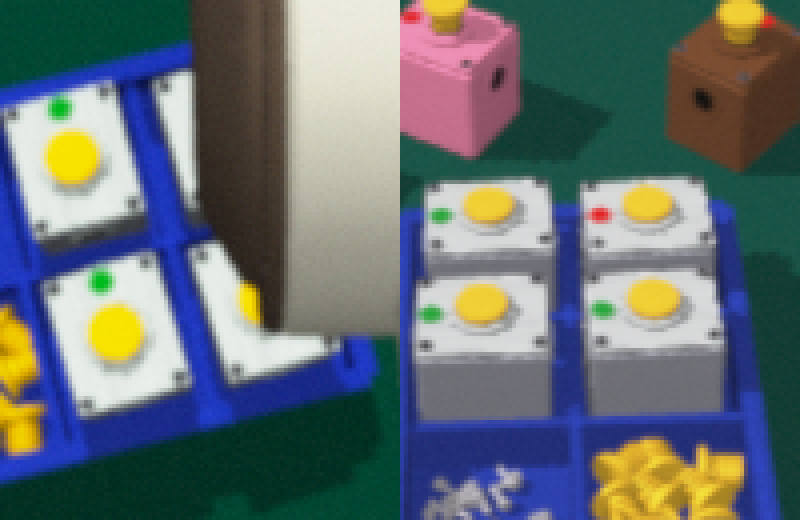

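In the side view, the red-dot plug at (648,205) in the crop now sits flush like the others, with its top at 71.3 mm against 71.3–71.4 mm. The housings are in place and the arm is clear.

```bash
python3 -c "
from station import r
print(r.finish_job())"
```

```text
the job is handed in; nothing more can be done
None
```

The red-dot housing's plug is pushed home, level with the other three within about 0.1 mm; I pressed with at most about 10 N by the readings, then withdrew the arm clear and handed the job in (no verdict was returned).

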